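Open the wrapping jig and push a gift box in

ROBOT

A 6-joint arm with a two-finger parallel gripper is mounted at the origin on a cart in front of the work surface, level with it; the furniture and walls round the work are solid. World frame = base frame: x ahead of the robot, y to its left, z up, the work surface at z = 0. Lengths are in mm, angles in degrees, forces in N, time in s.
With the tool pointing down it reaches from about 375 to 925 mm from the base axis. Payload 5.7 kg.
Tool frame: the origin (TCP) lies between the finger pads; the fingertips stand 17 mm ahead of it and the grasp point (between the pads) lies 2 mm behind it; z points along the fingers, y is the line along which they close (so a half turn about z gives the same grasp; the last joint's range is limited). The gripper opens to 85 mm and grips with 20 to 120 N. Pads are 22 mm wide; open, the fingers measure 114 mm over their backs; the gripper's body (76 mm by 85 mm) begins 54 mm behind the grasp point. The pads swing forward as they close: fully open they stand 13 mm farther back than shut.
Start: joints at [-72.141, 20.558, 86.54, -0, 72.909, -6.595], TCP at [248.358, -546.154, 248.267] pointing down, gripper open.
Joint ranges: [-170.27, 170.27], [-57.76, 135], [12.27, 136.19], [-55.21, 235.2], [11.17, 155.16], [-170.74, 170.74]. Speed limits (degrees/s): [136.94, 136.94, 180, 180, 180, 180].

INTERFACE

Orientations are given as [roll, pitch, yaw] about the fixed x, y, z axes, in that order (R = Rz(yaw) Ry(pitch) Rx(roll)).
In Python, from cell import observe, snapshot, order, trace, tip_of gives the robot as it stands. The module is installed in compiled form; this text tells all that it offers.
- The arm moves only by the tool carry_out, never from a script. Its argument "rows" is a list that holds one entry, the list of rows, each a list of 7 numbers: the shift along the tool's x, y, z in cm, then the turn, a rotation vector about the tool's x, y, z in rad, then the opening in per cent of the stroke, from 0 (shut) to 100 (fully open). A call has 1 to 12 rows; each row shifts and turns the commanded pose from where the row before left it, along the tool's axes as they then stand; what a row does not reach is not made up. A row lasts 1/12 s, in which the tool goes at most 41.7 mm and 7.16 degrees, less where a joint would pass 70% of its speed; a pose out of reach is approached as far as the arm can. A call with a gripper value outside its range is refused whole. The fingers move at their own pace and stop on an object; "squeeze" is the grip in N (left out, the last holds). Time passes only in rows, so rows that do not move let the fingers close. It gives the time, the measured TCP pose, the force, the opening and the grip force at its end, in the units of the state.
- observe(): the state, without advancing time (a new reading comes with each control period).
- snapshot(name): name is "side" or "top" or "wrist"; returns a dict with "img" (420x560x3 uint8, red, green, blue), "K" (3x3 intrinsics, pixels), "extrinsics" (4x4, takes a point from world to camera coordinates). Camera axes: x right, y down, z forward; pixel columns grow to the right and rows downward; lengths in mm; the calibration is good to about 2 mm. A picture is of the moment at which its call begins. There is no depth.
- order.sign_off(): hands the job in; it is judged then, once.
Trained networks look in a picture, given as the dict that the camera call returned (one of the last four; its "shot" number tells which), for a name from the list of things; names that differ only in an ending like _2 or _b are one class to them, and where a whole thing is asked for, a point or a joint stands for the part that bears it (a point fixed in the world has none). Each returns a list of dicts, best first, with "conf" (0 to 1); they miss things now and then, are a little off and sometimes report something else, mostly with a low value. They report only what shows in the picture. A call takes as long as a camera call. They do not tell look-alikes from the thing itself.
- trace(picture, query): "pixels" (420x560 bool, what is visible of it) and "position" ([column, row] in pixels, amid what is visible of it).
- tip_of(picture, query): "position" ([column, row] in pixels: a listed point, or the origin of a listed thing).
The state is a dict: "time": time; "qpos": joint angles; "joint_velocities": joint speeds; "tau": joint torques, N m; "position": TCP position; "ee_rot": TCP orientation; "ft_force": force on the tool from outside, world axes, zero at the start; "moment": the same for the moment, N m; "gripper_width": finger opening in mm; "finger_force": force on a finger pad.
Only numpy, scipy, OpenCV 4.12 (cv2) and the standard library are available. Lean on these libraries where they do the work, as an engineer would, in place of code of your own. Each camera call takes 0.05 s, during which the arm holds its last target. There are 200 camera calls.

TASK

Get the wrapping jig ready for tying a bow. With the fingertips, push the red paddle of its sprung jaw away until the stop pin has dropped, and let go so that the jaw springs back and stays caught half open on the pin. Then push the brown gift box along the counter into the open jig, square and right up against the end stop. Only push the box, never lift or tip it, and leave the ribbon spools and the jar where they stand.

Things in the scene. Friction and masses are not known exactly. Their poses are not given: they have to be found in the camera images.
- jig: Low aluminium wrapping jig fixed on the counter, open on its left (+y) side, no floor. Origin on the counter at the near fence's inner face; x points away from the robot (turned up to 0.2 rad), y left, z up. Near fence: 30 mm high, x -12 to 0, y -57 to +20 mm, with a mouth flaring outward up to y +50 mm (inner face x -12 there). Behind the jaw a grey housing at x 117 to 183 mm, 47 mm high, carries the stop pin.
- end_stop (a point): point on the inner (left, +y) face of the end stop, in line with the open nest's middle, 15 mm above the counter: jig x = +39, y = -45 mm. The end stop is a bar 30 mm high from jig x = -12 to +122 mm. The box, 84 mm long, touches it when its centre is 42 mm to the left (jig y = -3 mm). Axes as the jig's.
- pin_knob (a point): top of the stop pin's black knob (20 mm wide), 79 mm above the counter; the sprung pin rises up to 13 mm while the jaw's catch passes under it, then drops. It works by itself and needs no handling.
- jaw (a joint): travel of the sprung jaw along jig +x, m. 0 home: 42 mm between fence and jaw, too narrow for the box. 0.060 end of travel. The catch clears the stop pin at about 0.036 to 0.040, so push to 0.045 or more; let go, it returns and rests on the pin at about 0.036 (78 mm gap). Let go sooner, it springs home. Spring: 4 N at home, 8 N at the end, plus about 1 N over the pin.
- paddle (a point): centre of the near face (towards jig -x) of the red paddle on the jaw; moves with the jaw. The paddle is 44 mm wide (jig y), 10 mm thick, 34 to 74 mm above the counter; this point is at 56 mm. The jaw below is 36 mm high, jig y = -40 to +20 mm, with a small flare to +33 mm. Axes as the jig's.
- brown_box: dark brown gift box with cream bow, 60 mm (its x) by 84 mm (its y) by 50 mm high (bow to 63), 0.11 to 0.23 kg, loose. Origin at the centre of its underside. It starts 100 to 145 mm left (jig +y) of its final place, nearly in line with the nest (jig x 36 to 42 mm), turned up to 0.17 rad from the jig.
- spool: copper ribbon spool lying flat, 72 x 79 x 26 mm, bystander; origin at the centre of its underside
- sage_spool: sage green ribbon spool lying flat, 62 x 68 x 30 mm, bystander; origin at the centre of its underside
- bean_jar: glass jar of cocoa beans with wooden stopper, 63 mm across, 85 mm high, bystander; origin at the centre of its underside
Things that resemble listed ones, but are neither listed nor needed, are in the scene too. Leave any pink look-alike of the brown_box alone.

How it is judged (in metres and radians):
On the way, in this order (a step that is already met when the one before it is completed fails the run):
1. the jaw, let go, rests half open on the stop pin (value of joint jaw between 0.032 and 0.04 m and contact force between each of the arm, the fingers and jaw below 0.3 N), for 0.3 s.
2. the brown box stands in the jig against the end stop (y of brown_box in the frame of jig below 0.005 m and x of brown_box in the frame of jig between 0.025 and 0.053 m), for 0.1 s.
At the end, for the whole second after the job is handed in: The jaw rests on the stop pin (joint 0.032 to 0.040) and the brown box stands flat and at rest on the counter inside the jig, within 7 mm of the end stop and within 0.12 rad of square (all of step 2 and value of joint jaw between 0.032 and 0.04 m and y of brown_box in the frame of jig above -0.006 m and angle between the y axis of brown_box and the y axis of jig, either way round below 0.12 rad and angle between brown_box's own z axis and vertical below 0.05 rad and height (world z) of brown_box below 0.004 m and linear speed of brown_box below 0.02 m/s); the robot touches nothing.
It fails at once if the brown box is lifted or tipped (height (world z) of brown_box above 0.008 m or angle between brown_box's own z axis and vertical above 0.3 rad).
It fails at once if a ribbon spool or the jar is moved (distance of any of spool, sage_spool, bean_jar from where it was at the start of the episode above 0.02 m).
It also fails if it takes over 54 s, if anything falls off the work surface, if the arm or the gripper's body presses on something with over 40 N, if the wrist force passes 120 N, or if a joint passes its speed limit or range.

## Working session

There is one attempt and no reset: what is moved stays moved. The work goes in short steps, Python scripts to look and compute and a tool call to move; the robot and the scene stay as the last step left them, time stands still between calls to the robot, and variables do not carry over. Pictures are saved under pics/ and viewed, at most 10 in all, crops included, and the job is handed in when it is done.

Besides the shell and the picture viewer there is one more tool, called after "Emit:" as name([rows], argument=value, ...), one row to a line, values as JSON. carry_out: Moves the arm, as the interface text tells. Its arguments: {"type":"object","properties":{"rows":{"type":"array"},"squeeze":{"type":"number"}},"required":["rows"]}

```bash
mkdir -p pics; cat > h.py <<'E'
import numpy as np,cv2
from cell import observe,snapshot,order,trace,tip_of
def pix2plane(p,uv,z):
    K=np.array(p["K"]);E=np.array(p["extrinsics"]);R=E[:3,:3];t=E[:3,3]
    d=R.T@np.linalg.inv(K)@np.array([uv[0],uv[1],1.]);c=-R.T@t
    return c+d*(z-c[2])/d[2]
def save(p,n): cv2.imwrite(f"pics/{n}.png",p["img"][:,:,::-1])
E
python3 - <<'E'
from h import *
print({k:np.round(v,2) for k,v in observe().items()})
Z=dict(jig=0,end_stop=15,pin_knob=79,paddle=56,brown_box=0,spool=0,sage_spool=0,bean_jar=0)
ims=[]
for c in("top","side"):
    p=snapshot(c);save(p,c+"0");ims.append(p["img"])
    for n,z in Z.items():
        print(c,n,[(round(r["conf"],2),np.round(r["position"]).tolist(),np.round(pix2plane(p,r["position"],z)[:2]).tolist()) for r in tip_of(p,n)[:3]])
E
```

```text
{'time': np.float64(0.0), 'qpos': array([-72.14,  20.6 ,  86.6 ,  -0.  ,  72.91,  -6.59]), 'joint_velocities': array([-0.04, -0.09,  0.03,  0.  ,  0.04,  0.01]), 'tau': array([-0.000e+00, -5.276e+01, -2.786e+01,  0.000e+00,  1.000e-02,
        0.000e+00]), 'position': array([ 248.15, -545.54,  247.42]), 'ee_rot': array([-1.7989e+02, -1.0000e-02,  2.4450e+01]), 'ft_force': array([-1.04, -0.47,  0.77]), 'moment': array([ 0.  ,  0.  , -0.01]), 'finger_force': np.float64(0.0), 'gripper_width': np.float64(85.32)}
top jig [(0.65, [291.0, 226.0], [452.0, -75.0])]
top end_stop [(0.84, [310.0, 217.0], [477.0, -131.0])]
top pin_knob [(0.49, [302.0, 176.0], [588.0, -107.0])]
top paddle [(0.76, [300.0, 210.0], [494.0, -98.0])]
top brown_box [(0.63, [255.0, 212.0], [495.0, 32.0]), (0.6, [208.0, 244.0], [403.0, 172.0])]
top spool [(0.79, [393.0, 216.0], [477.0, -380.0]), (0.7, [292.0, 230.0], [440.0, -76.0])]
top sage_spool [(0.67, [151.0, 207.0], [515.0, 346.0])]
top bean_jar [(0.61, [208.0, 167.0], [636.0, 172.0]), (0.31, [392.0, 218.0], [472.0, -376.0])]
side jig []
side end_stop [(0.98, [304.0, 208.0], [479.0, -111.0])]
side pin_knob [(0.56, [266.0, 186.0], [583.0, -101.0])]
side paddle [(0.66, [299.0, 199.0], [491.0, -89.0])]
side brown_box [(0.87, [320.0, 290.0], [409.0, 181.0]), (0.81, [285.0, 246.0], [507.0, 46.0])]
side spool [(0.87, [315.0, 167.0], [472.0, -386.0])]
side sage_spool [(0.74, [257.0, 344.0], [514.0, 345.0])]
side bean_jar [(0.73, [220.0, 276.0], [635.0, 178.0])]
```

View pics/top0.png

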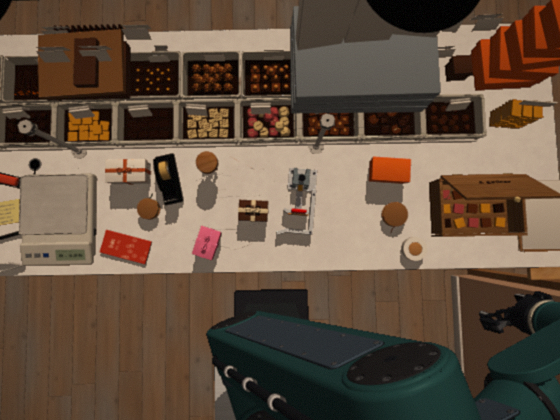

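View pics/side0.png

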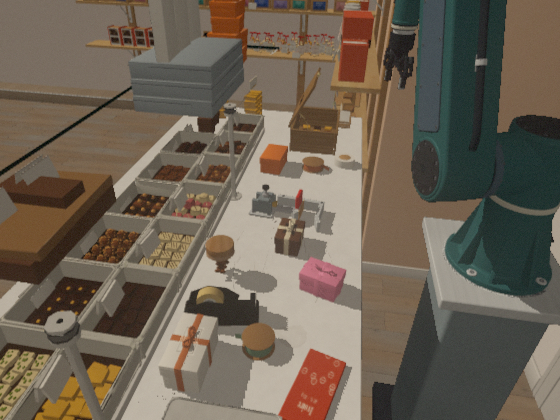

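Candidates for the box: the brown one at top (253,211), or the pink look-alike at (207,244). I choose the brown one with the cream bow, right next to the jig at (298,205). I'll check it in a close crop.

```bash
python3 - <<'E'
from h import *
a=snapshot("top")["img"][150:260,225:345]; b=snapshot("side")["img"][175:260,240:340]
im=np.hstack([cv2.resize(a,(400,367),interpolation=2),cv2.resize(b,(400,367),interpolation=2)])
cv2.imwrite("pics/crop0.png",im[:,:,::-1])
p=snapshot("top");m=trace(p,"brown_box")
for r in m[:2]:
    c,_=cv2.findContours(r["pixels"].astype("uint8"),0,2)[:2];print(r["conf"],r["position"],cv2.minAreaRect(max(c,key=len)))
E
```

```text
0.82 [253.3, 211.3] ((253.0, 210.5), (23.0, 30.0), 90.0)
0.73 [207.8, 240.0] ((206.43397521972656, 242.4811248779297), (23.076570510864258, 30.35668182373047), 15.945395469665527)
```

View pics/crop0.png

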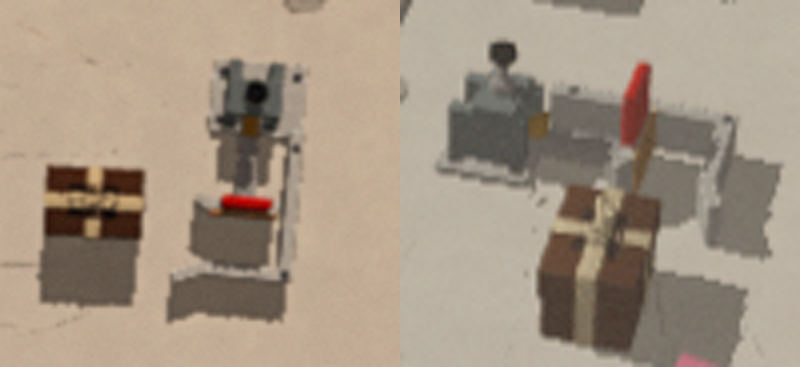

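The crop shows the brown box with the cream bow at about (95,205), left of the jig, with the red paddle at (247,203). The end stop leans from (287,275) to (297,140), so the jig is turned about -4°. Next I compute the approach rows.

```bash
cat >> h.py <<'E'
from scipy.spatial.transform import Rotation as Ro
def rows(p0,y0,p1,y1,n):
    "tool-down straight moves: prints tool-frame shift (cm) and z turn for n rows"
    d=(np.array(p1)-p0)/n; dy=np.radians(y1-y0)/n; y=np.radians(y0)
    for i in range(n):
        c,s=np.cos(y),np.sin(y)
        print([round(v,2) for v in((c*d[0]+s*d[1])/10,(s*d[0]-c*d[1])/10,-d[2]/10)],round(-dy,4)); y+=dy
E
python3 -c "
from h import *
rows([248.2,-545.5,247.4],24.45,[430,-20,280],86,14)"
```

```text
[np.float64(2.74), np.float64(-2.88), np.float64(-0.23)] -0.0767
[np.float64(2.95), np.float64(-2.66), np.float64(-0.23)] -0.0767
[np.float64(3.14), np.float64(-2.43), np.float64(-0.23)] -0.0767
[np.float64(3.32), np.float64(-2.18), np.float64(-0.23)] -0.0767
[np.float64(3.48), np.float64(-1.92), np.float64(-0.23)] -0.0767
[np.float64(3.61), np.float64(-1.65), np.float64(-0.23)] -0.0767
[np.float64(3.73), np.float64(-1.36), np.float64(-0.23)] -0.0767
[np.float64(3.82), np.float64(-1.07), np.float64(-0.23)] -0.0767
[np.float64(3.89), np.float64(-0.78), np.float64(-0.23)] -0.0767
[np.float64(3.94), np.float64(-0.48), np.float64(-0.23)] -0.0767
[np.float64(3.97), np.float64(-0.17), np.float64(-0.23)] -0.0767
[np.float64(3.97), np.float64(0.13), np.float64(-0.23)] -0.0767
[np.float64(3.95), np.float64(0.44), np.float64(-0.23)] -0.0767
[np.float64(3.9), np.float64(0.74), np.float64(-0.23)] -0.0767
```

Emit:
carry_out([
  [[2.7, -2.9, -0.2, 0, 0, -0.077, 0], [2.9, -2.7, -0.2, 0, 0, -0.077, 0], [3.1, -2.4, -0.2, 0, 0, -0.077, 0], [3.3, -2.2, -0.2, 0, 0, -0.077, 0], [3.5, -1.9, -0.2, 0, 0, -0.077, 0], [3.6, -1.7, -0.2, 0, 0, -0.077, 0], [3.7, -1.4, -0.2, 0, 0, -0.077, 0], [3.8, -1.1, -0.2, 0, 0, -0.077, 0], [3.9, -0.8, -0.2, 0, 0, -0.077, 0], [3.9, -0.5, -0.2, 0, 0, -0.077, 0], [4.0, -0.2, -0.2, 0, 0, -0.077, 0], [4.0, 0.1, -0.2, 0, 0, -0.077, 0]],
])

```text
time: 2.1
position: [400.3, -93.1, 272.7]
ee_rot: [179.9, 0.0, 77.6]
ft_force: [1.1, -0.8, 0.4]
gripper_width: -0.3
finger_force: 0.0
```

Emit:
carry_out([
  [[3.9, 0.4, -0.2, 0, 0, -0.077, 0], [3.9, 0.7, -0.2, 0, 0, -0.077, 0], [0, 0, 0, 0, 0, 0, 0], [0, 0, 0, 0, 0, 0, 0]],
])

```text
time: 2.43
position: [425.4, -18.2, 276.5]
ee_rot: [180.0, 0.0, 86.5]
ft_force: [-0.9, 0.0, -0.2]
gripper_width: -0.2
finger_force: 0.0
```

```bash
python3 - <<'E'
from h import *
o=observe();print(o["time"],o["position"],o["ee_rot"],o["qpos"])
Z=dict(jig=0,end_stop=15,pin_knob=79,paddle=56,brown_box=0)
for c in("wrist","top"):
    p=snapshot(c);
    if c=="wrist": save(p,"wrist1")
    for n,z in Z.items():
        print(c,n,[(round(r["conf"],2),np.round(r["position"]).tolist(),np.round(pix2plane(p,r["position"],z)[:2]).tolist()) for r in tip_of(p,n)[:2]])
E
```

```text
2.4333 [425.3838004  -18.21041061 276.5364525 ] [1.79967028e+02 2.01618529e-03 8.64969897e+01] [-1.17663569e+01  4.14942169e+00  1.04316497e+02  2.89303826e-03
  7.15011623e+01 -8.26426425e+00]
wrist jig [(0.69, [304.0, 211.0], [448.0, -77.0])]
wrist end_stop [(0.95, [333.0, 249.0], [485.0, -127.0])]
wrist pin_knob [(0.8, [436.0, 249.0], [588.0, -103.0])]
wrist paddle [(0.92, [341.0, 235.0], [488.0, -90.0])]
wrist brown_box [(0.62, [341.0, 118.0], [497.0, 38.0])]
top jig []
top end_stop [(0.73, [307.0, 216.0], [480.0, -121.0])]
top pin_knob [(0.44, [301.0, 178.0], [583.0, -103.0])]
top paddle [(0.59, [298.0, 211.0], [492.0, -92.0])]
top brown_box [(0.87, [206.0, 240.0], [414.0, 179.0])]
```

View pics/wrist1.png

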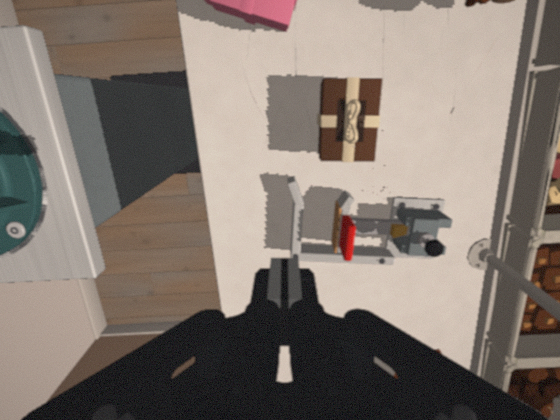

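The wrist view shows the box top at about (322,79)–(377,161), the end stop bar from (293,260) to (392,262), the near fence at x≈296, and the paddle at (347,237). I'll turn these into world positions.

```bash
python3 - <<'E'
from h import *
p=snapshot("wrist");im=p["img"]
c=cv2.resize(im[60:275,265:465],None,fx=2.7,fy=2.7,interpolation=2);cv2.imwrite("pics/w1c.png",c[:,:,::-1])
for n,z in(("brown_box",50),("paddle",74)):
    r=trace(p,n)[0];cs,_=cv2.findContours(r["pixels"].astype("uint8"),0,2)
    q=cv2.boxPoints(cv2.minAreaRect(max(cs,key=len)))
    print(n,r["conf"],[(np.round(u).tolist(),np.round(pix2plane(p,u,z)[:2],1).tolist()) for u in q])
for u in((293,260),(392,262),(300,205),(300,250)): print(u,np.round(pix2plane(p,u,30),1))
E
```

```text
brown_box 0.74 [([316.0, 157.0], [461.6, -0.9]), ([322.0, 71.0], [470.5, 85.2]), ([382.0, 75.0], [531.4, 77.3]), ([376.0, 161.0], [527.6, -9.9])]
paddle 0.64 [([314.0, 240.0], [453.9, -88.1]), ([343.0, 186.0], [487.0, -28.7]), ([414.0, 225.0], [563.5, -77.5]), ([384.0, 279.0], [533.6, -142.5])]
(293, 260) [ 429.5 -134.8   30. ]
(392, 262) [ 556.3 -146.1   30. ]
(300, 205) [442.2 -61.3  30. ]
(300, 250) [ 439.1 -121.2   30. ]
```

View pics/w1c.png

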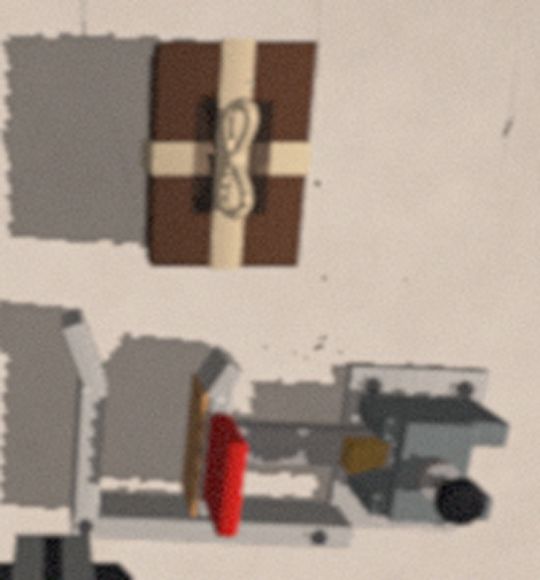

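```bash
python3 - <<'E'
from h import *
from scipy.optimize import least_squares
p=snapshot("wrist");K=np.array(p["K"]);E=np.array(p["extrinsics"])
def proj(X): q=(E[:3,:3]@np.asarray(X,float).T).T+E[:3,3]; q=q@K.T; return q[:,:2]/q[:,2:]
F=lambda a:np.array(a)/2.7+[265,60]
def fit(loc,obs,x0):
    loc=np.array(loc,float)
    def f(v):
        c,s=np.cos(v[2]),np.sin(v[2]);X=np.c_[v[0]+c*loc[:,0]-s*loc[:,1],v[1]+s*loc[:,0]+c*loc[:,1],loc[:,2]]
        return (proj(X)-obs).ravel()
    r=least_squares(f,x0);print(np.round(r.x[:2],1),np.degrees(r.x[2]).round(2));print(np.round(r.fun.reshape(-1,2),1).tolist());return r.x
print("cam",-E[:3,:3].T@E[:3,3])
b=fit([[-30,42,50],[30,42,50],[30,-42,50],[-30,-42,50]],F([[158,42],[317,42],[298,266],[150,265]]),[495,35,0])
j=fit([[0,20,30],[0,-45,30],[-12,20,30],[122,-57,30],[-12,-57,30],[122,-45,30],[-12+0,-57,30]],F([[102,395],[100,515],[80,395],[350,546],[75,534],[350,527],[75,534]]),[450,-80,-.07])
c,s=np.cos(j[2]),np.sin(j[2]);R=np.array([[c,-s],[s,c]])
print("box in jig",R.T@(b[:2]-j[:2]),np.degrees(b[2]-j[2]))
for n,z in(("paddle",56),("pin_knob",79),("end_stop",15)):
    print(n,R.T@(pix2plane(p,tip_of(p,n)[0]["position"],z)[:2]-j[:2]))
print(R.T@(pix2plane(p,F([228,440]),74)[:2]-j[:2]),R.T@(pix2plane(p,F([212,415]),74)[:2]-j[:2]),R.T@(pix2plane(p,F([222,530]),74)[:2]-j[:2]))
E
```

```text
cam [430.82350007  61.44515398 402.29986675]
[499.1  37.5] -3.69
[[-0.2, -0.1], [0.4, -0.1], [-0.0, -0.1], [-0.2, 0.4]]
[445.  -79.2] -5.46
[[1.0, -2.8], [-0.8, 1.4], [-0.8, -3.1], [0.9, 0.9], [-1.3, 2.6], [2.2, -0.5], [-1.3, 2.6]]
box in jig [ 42.754184   121.33443664] 1.7690332955500572
paddle [44.79928968 -7.61186996]
pin_knob [145.15677807 -10.48939848]
end_stop [ 39.28385204 -44.92577902]
[47.43229917 13.31546605] [40.04697343 23.77865588] [ 48.73875377 -26.90824712]
```

Emit:
carry_out([
  [[-2.2, 1.3, 2.0, 0, 0, 0.01, 0], [-2.2, 1.3, 2.0, 0, 0, 0.01, 0], [-2.3, 1.2, 2.0, 0, 0, 0.01, 0], [0, 0, 3.0, 0, 0, 0, 0], [0, 0, 3.0, 0, 0, 0, 0], [0, 0, 3.0, 0, 0, 0, 0], [0, 0, 3.0, 0, 0, 0, 0], [0, 0, 2.8, 0, 0, 0, 0], [0, 0, 0, 0, 0, 0, 0], [0, 0, 0, 0, 0, 0, 0]],
])

```text
time: 4.22
position: [456.6, -89.3, 67.5]
ee_rot: [-179.8, -0.1, 84.5]
ft_force: [0.4, -0.5, 0.3]
gripper_width: -0.4
finger_force: 0.0
```

```bash
python3 - <<'E'
from h import *
o=observe();print(o["position"],o["ee_rot"])
p=snapshot("wrist");q=snapshot("side")
im=np.hstack([cv2.resize(p["img"],(440,330)),cv2.resize(q["img"][130:260,240:380],(355,330),interpolation=2)])
cv2.imwrite("pics/w2.png",im[:,:,::-1])
E
```

```text
[456.61831071 -89.3440913   67.47542235] [-1.79782296e+02 -5.89282903e-02  8.45065895e+01]
```

View pics/w2.png

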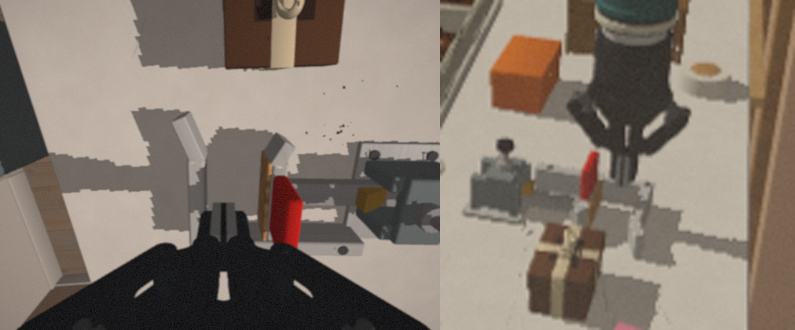

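The fingertips at (222,225) are in front of the red paddle at (290,215) and clear of the jaw. I push along tool +y.

Emit:
carry_out([
  [[0, 0.8, 0, 0, 0, 0, 0], [0, 0.8, 0, 0, 0, 0, 0], [0, 0.8, 0, 0, 0, 0, 0], [0, 0.8, 0, 0, 0, 0, 0], [0, 0.8, 0, 0, 0, 0, 0], [0, 0.8, 0, 0, 0, 0, 0], [0, 0.8, 0, 0, 0, 0, 0], [0, 0.6, 0, 0, 0, 0, 0], [0, 0.6, 0, 0, 0, 0, 0], [0, 0, 0, 0, 0, 0, 0], [0, 0, 0, 0, 0, 0, 0]],
])

```text
time: 5.23
position: [524.6, -96.4, 68.9]
ee_rot: [-179.8, 0.0, 84.5]
ft_force: [-7.5, -2.3, 3.4]
gripper_width: -0.1
finger_force: 3.4
```

```bash
python3 - <<'E'
from h import *
p=snapshot("wrist");q=snapshot("side")
im=np.hstack([cv2.resize(p["img"],(440,330)),cv2.resize(q["img"][130:260,240:380],(355,330),interpolation=2)])
cv2.imwrite("pics/w3.png",im[:,:,::-1])
for n,z in(("paddle",56),("pin_knob",79)):
  for c in(p,q):print(n,[(r["conf"],pix2plane(c,r["position"],z)) for r in tip_of(c,n)[:1]])
E
```

```text
paddle [(0.63, array([538.42899156, -97.34283515,  56.        ]))]
paddle [(0.58, array([ 542.0903539 , -103.71455012,   56.        ]))]
pin_knob [(0.81, array([ 587.82100594, -103.73660777,   79.        ]))]
pin_knob [(0.62, array([593.53942867, -94.48867544,  79.        ]))]
```

View pics/w3.png

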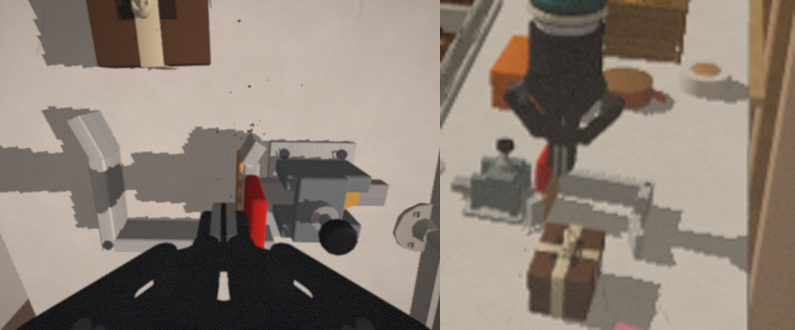

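The jaw has moved about 50 mm (paddle x from 490 to 539, force 7.5 N), and the rod has passed behind the housing. I nudge 3 mm more, then retreat along tool −y and rise.

Emit:
carry_out([
  [[0, 0.3, 0, 0, 0, 0, 0], [0, 0, 0, 0, 0, 0, 0], [0, -0.6, 0, 0, 0, 0, 0], [0, -0.6, 0, 0, 0, 0, 0], [0, -0.8, 0, 0, 0, 0, 0], [0, -0.8, 0, 0, 0, 0, 0], [0, -0.8, 0, 0, 0, 0, 0], [0, -0.8, 0, 0, 0, 0, 0], [0, -0.8, 0, 0, 0, 0, 0], [0, 0, 0, 0, 0, 0, 0], [0, 0, 0, 0, 0, 0, 0], [0, 0, 0, 0, 0, 0, 0]],
])

```text
time: 6.53
position: [477.3, -91.8, 68.5]
ee_rot: [179.9, 0.0, 84.5]
ft_force: [0.7, -0.3, -0.1]
gripper_width: 0.2
finger_force: 0.0
```

```bash
python3 - <<'E'
from h import *
p=snapshot("wrist");q=snapshot("side")
im=np.hstack([cv2.resize(p["img"],(440,330)),cv2.resize(q["img"][130:260,240:380],(355,330),interpolation=2)])
cv2.imwrite("pics/w4.png",im[:,:,::-1])
for n,z in(("paddle",56),("pin_knob",79)):
  for c in(p,q):print(n,[(r["conf"],pix2plane(c,r["position"],z)) for r in tip_of(c,n)[:1]])
E
```

```text
paddle [(0.72, array([524.6197067 , -97.39296542,  56.        ]))]
paddle [(0.65, array([ 524.82347683, -102.54167426,   56.        ]))]
pin_knob [(0.58, array([ 587.68562847, -103.93597569,   79.        ]))]
pin_knob [(0.54, array([ 594.10765251, -106.75738862,   79.        ]))]
```

View pics/w4.png

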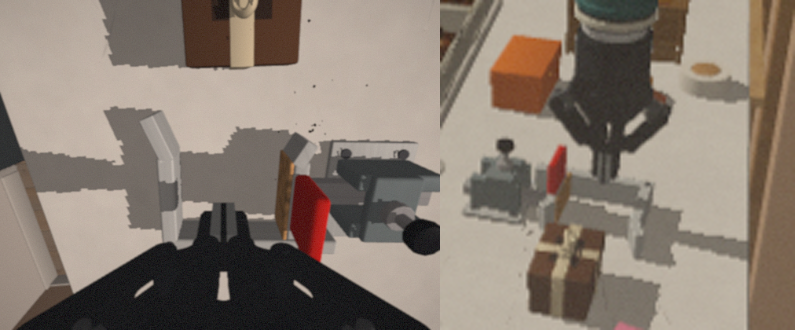

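The jaw rests at about 36 mm (paddle x≈524.7 against about 489 at home) with the fingers clear. Next: rise, travel over to the far (+y) side of the box with the fingers 45 % open, and lower.

Emit:
carry_out([
  [[0, 0, 3.0, 0, 0, 0, 0], [0, 0, 0, 0, 0, 0, 0]],
])

```text
time: 7.0
position: [475.1, -91.1, 35.7]
ee_rot: [-179.8, -0.1, 84.5]
ft_force: [-0.7, 0.3, -0.6]
gripper_width: -0.0
finger_force: 0.0
```

I sent that with the wrong sign: tool +z is down, so the tool went down 30 mm into the open nest. The force reading shows no contact. Now rising properly.

Emit:
carry_out([
  [[0, 0, -3.0, 0, 0, 0, 0], [0, 0, -3.0, 0, 0, 0, 0], [0, 0, -3.0, 0, 0, 0, 0], [0, 0, -3.0, 0, 0, 0, 45], [2.9, 0.1, 0, 0, 0, 0, 45], [2.9, 0.1, 0, 0, 0, 0, 45], [2.9, 0.1, 0, 0, 0, 0, 45], [2.9, 0.1, 0, 0, 0, 0, 45], [2.9, 0.1, 0, 0, 0, 0, 45], [2.9, 0.1, 0, 0, 0, 0, 45], [3.0, 0.2, 0, 0, 0, 0, 45], [0, 0, 0, 0, 0, 0, 45]],
])

```text
time: 8.0
position: [504.6, 115.0, 159.2]
ee_rot: [180.0, -0.1, 84.7]
ft_force: [0.9, 0.5, -0.0]
gripper_width: 38.7
finger_force: 0.0
```

```bash
python3 - <<'E'
from h import *
o=observe();print(o["position"],o["ee_rot"],o["gripper_width"])
p=snapshot("side");r=tip_of(p,"paddle");print([(x["conf"],pix2plane(p,x["position"],56)) for x in r[:2]])
r=tip_of(p,"brown_box");print([(x["conf"],pix2plane(p,x["position"],0)) for x in r[:2]])
a,s=np.radians(-5.46),0;R=np.array([[np.cos(a),-np.sin(a)],[np.sin(a),np.cos(a)]])
print("tcp in jig",R.T@(o["position"][:2]-[445,-79.2]))
E
```

```text
[504.63758845 114.98302432 159.17194529] [ 1.79957246e+02 -1.31902190e-01  8.46596063e+01] 38.74078939519611
[(0.56, array([ 530.82012212, -112.87693815,   56.        ]))]
[(0.76, array([407.0410325 , 171.20094689,   0.        ])), (0.7, array([507.2350877 ,  38.24748965,   0.        ]))]
tcp in jig [ 40.89033253 198.97655539]
```

Emit:
carry_out([
  [[0, 0, 3.0, 0, 0, 0, 45], [0, 0, 3.0, 0, 0, 0, 45], [0, 0, 3.0, 0, 0, 0, 45], [0, 0, 3.0, 0, 0, 0, 45], [0, 0, 0, 0, 0, 0, 45], [-1.0, 0, 0, 0, 0, 0, 45], [-1.0, 0, 0, 0, 0, 0, 45], [-1.0, 0, 0, 0, 0, 0, 45], [-1.0, 0, 0, 0, 0, 0, 45], [-1.0, 0, 0, 0, 0, 0, 45], [-1.0, 0, 0, 0, 0, 0, 45], [-1.0, 0, 0, 0, 0, 0, 45]],
])

```text
time: 9.15
position: [498.0, 40.0, 39.2]
ee_rot: [179.9, -0.0, 84.5]
ft_force: [1.2, 3.1, 2.7]
gripper_width: 38.4
finger_force: 1.4
```

Emit:
carry_out([
  [[-1.0, 0, 0, 0, 0, 0, 45], [-1.0, 0, 0, 0, 0, 0, 45], [0, 0, 0, 0, 0, 0, 45], [0, 0, 0, 0, 0, 0, 45]],
])

```text
time: 9.48
position: [495.2, 20.3, 38.1]
ee_rot: [-180.0, 0.0, 84.4]
ft_force: [0.1, -0.1, -0.3]
gripper_width: 38.6
finger_force: 0.0
```

```bash
python3 - <<'E'
from h import *
p=snapshot("side");t=snapshot("top")
im=np.hstack([cv2.resize(p["img"][150:270,230:350],(400,400),interpolation=2),cv2.resize(t["img"][150:260,225:335],(400,400),interpolation=2)])
cv2.imwrite("pics/s5.png",im[:,:,::-1])
o=observe()
a=np.radians(-5.46);R=np.array([[np.cos(a),-np.sin(a)],[np.sin(a),np.cos(a)]])
print("tcp in jig",R.T@(o["position"][:2]-[445,-79.2]),o["position"])
E
```

```text
tcp in jig [ 40.45445247 104.55222283] [495.21913416  21.02858169  38.07227041]
```

View pics/s5.png

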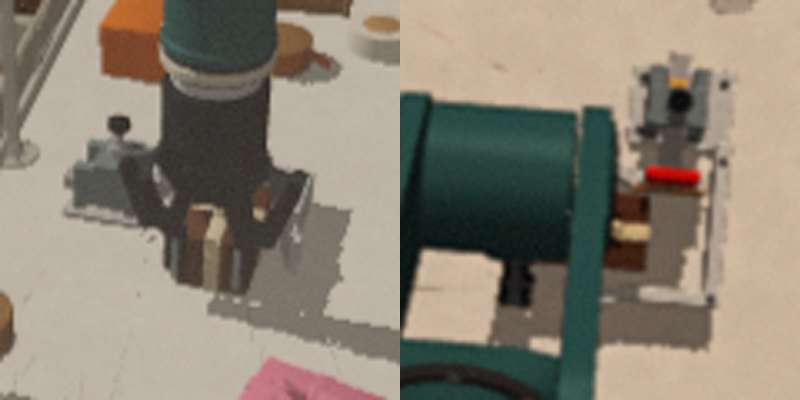

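The box front edge, at (648,195–270) in the right half, is entering the nest square. It sits slightly nearer the jaw (185) than the fence (292). I continue with a small bias toward the fence.

Emit:
carry_out([
  [[-0.8, -0.1, 0, 0, 0, 0, 45], [-0.8, -0.1, 0, 0, 0, 0, 45], [-0.8, -0.1, 0, 0, 0, 0, 45], [-0.8, 0, 0, 0, 0, 0, 45], [-0.8, 0, 0, 0, 0, 0, 45], [0, 0, 0, 0, 0, 0, 45]],
])

```text
time: 10.08
position: [488.7, -20.1, 38.3]
ee_rot: [180.0, 0.0, 84.4]
ft_force: [-0.2, 0.4, 0.6]
gripper_width: 38.4
finger_force: 0.0
```

```bash
python3 - <<'E'
from h import *
o=observe()
a=np.radians(-5.46);R=np.array([[np.cos(a),-np.sin(a)],[np.sin(a),np.cos(a)]])
print("tcp in jig",R.T@(o["position"][:2]-[445,-79.2]),o["position"],o["ft_force"])
p=snapshot("side")
for n,z in(("paddle",56),("brown_box",0)):print([(x["conf"],R.T@(pix2plane(p,x["position"],z)[:2]-[445,-79.2])) for x in tip_of(p,n)[:2]])
E
```

```text
tcp in jig [37.85853661 63.02619661] [488.68376122 -20.062032    38.31813133] [-0.19486915  0.35007721  0.62848913]
[(0.59, array([85.78843381, -5.36620139]))]
[(0.95, array([-63.42319638, 247.03772245])), (0.66, array([43.58962757, 12.46609776]))]
```

Emit:
carry_out([
  [[-0.4, 0, 0, 0, 0, 0, 45], [-0.4, 0, 0, 0, 0, 0, 45], [-0.3, 0, 0, 0, 0, 0, 45], [0, 0, 0, 0, 0, 0, 45]],
])

```text
time: 10.57
position: [487.7, -29.8, 38.3]
ee_rot: [180.0, 0.0, 84.5]
ft_force: [0.9, -0.2, 0.6]
gripper_width: 38.9
finger_force: 0.0
```

Emit:
carry_out([
  [[-0.2, 0, 0, 0, 0, 0, 45], [0, 0, 0, 0, 0, 0, 45]],
])

```text
time: 10.73
position: [487.9, -30.6, 38.4]
ee_rot: [180.0, -0.1, 84.4]
ft_force: [1.2, 5.7, 1.7]
gripper_width: 38.1
finger_force: 3.4
```

Emit:
carry_out([
  [[-0.2, 0, 0, 0, 0, 0, 45], [0, 0, 0, 0, 0, 0, 45]],
])

```text
time: 10.9
position: [488.0, -30.9, 38.6]
ee_rot: [179.9, -0.3, 84.3]
ft_force: [3.6, 16.9, 2.7]
gripper_width: 38.6
finger_force: 8.8
```

The push stalls at 17 N with the box back at about jig y 40, so it's on the end stop. I retreat, rise, and look.

Emit:
carry_out([
  [[0.6, 0, 0, 0, 0, 0, 45], [1.0, 0, 0, 0, 0, 0, 45], [1.5, 0, 0, 0, 0, 0, 45], [2.0, 0, 0, 0, 0, 0, 45], [0, 0, -3.0, 0, 0, 0, 45], [0, 0, -3.5, 0, 0, 0, 45], [0, 0, -3.5, 0, 0, 0, 45], [-2.0, 0, -3.5, 0, 0, 0, 45], [-3.5, 0, -3.5, 0, 0, 0, 45], [-3.5, 0, -3.5, 0, 0, 0, 45], [0, 0, -2.0, 0, 0, 0, 45], [0, 0, 0, 0, 0, 0, 45]],
])

```text
time: 11.9
position: [487.2, -63.1, 256.7]
ee_rot: [179.5, 0.1, 84.4]
ft_force: [0.5, 0.1, 0.1]
gripper_width: 38.6
finger_force: 0.0
```

```bash
python3 - <<'E'
from h import *
p=snapshot("wrist");save(p,"w6")
a=np.radians(-5.46);R=np.array([[np.cos(a),-np.sin(a)],[np.sin(a),np.cos(a)]])
for n,z in(("paddle",56),("brown_box",0),("end_stop",15)):print(n,[(x["conf"],R.T@(pix2plane(p,x["position"],z)[:2]-[445,-79.2])) for x in tip_of(p,n)[:2]])
print(observe()["position"],observe()["ft_force"])
E
```

```text
paddle [(0.75, array([78.87165347, -7.75162878]))]
brown_box [(0.97, array([33.01168189, -0.85345947])), (0.65, array([169.33242794, -37.12330571]))]
end_stop [(0.72, array([ 39.1601929 , -41.50822096])), (0.59, array([  61.19519474, -277.79678282]))]
[483.5561523  -60.40418215 250.9383411 ] [0.14280751 0.7585973  0.11345969]
```

View pics/w6.png

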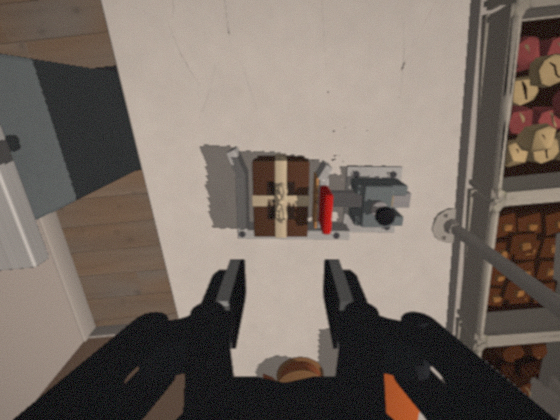

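The wrist view shows the box at (282,198) square in the jig and against the end stop bar at y≈237. The jaw is held half open beside it (paddle at (327,208)) and the fingers are clear. Handing in.

```bash
python3 -c "
from h import *
print(order.sign_off())"
```

```text
the job is handed in; nothing more can be done
None
```

I handed the job in after about 12 s of robot time. The jaw is caught half open on the stop pin at about 36 mm. The brown box stands square against the end stop, within a few mm by the last wrist picture, and the robot is clear. The hand-in gave no verdict.

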